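# Pull the brass-nail cassette from its filling dock

## Robot

A 6-joint arm with a two-finger parallel gripper is mounted at the origin on the work surface. World frame = base frame: x ahead of the robot, y to its left, z up, the work surface at z = 0. Lengths are in m, angles in rad, forces in N, time in s.
With the tool pointing down it reaches from about 0.35 to 0.85 m from the base axis. Payload 8.1 kg.
Tool frame: the origin (TCP) lies midway between the tips of the shut fingers; the grasp point (between the pads) lies grasp_offset behind it (grasp_offset is the distance from the TCP to the grasp point, in m); z points along the fingers, y is the line along which they close (so a half turn about z gives the same grasp; the last joint's range is limited). The gripper opens to 93 mm and grips with 3 to 60 N. Pads are 15 mm wide; open, the fingers measure 128 mm over their backs; the gripper's body (75 mm by 188 mm) begins 65 mm behind the grasp point.
Start: joints at [1.255, 0.13, 1.488, -0, 1.523, -0.085], TCP at [0.137, 0.584, 0.219] pointing down, gripper open.
Joint ranges: [-2.96, 2.96], [-0.89, 2.26], [0.02, 2.5], [-1.34, 4.48], [0, 2.73], [-2.66, 2.66]. Speed limits (rad/s): [2.39, 2.39, 2.79, 3.14, 3.14, 3.14].

## Interface

Orientations are given as a unit quaternion [x, y, z, w].
In Python, from plant import sense, capture, camera_info, sign_off, grasp_offset gives the robot as it stands.
- The arm moves only by the tool servo_tool, never from a script. Its argument "commands" is a list of rows, each an object of numbers: "tx", "ty", "tz": the shift along the tool's x, y, z in units of 30 mm (1.0 is 30 mm); "rx", "ry", "rz": the turn, a rotation vector about the tool's x, y, z in rad; "fingers": the opening, from 0 (shut) to 1 (fully open). A call has 1 to 20 rows; each row shifts and turns the commanded pose from where the row before left it, along the tool's axes as they then stand; what a row does not reach is not made up. A row lasts 1/12 s, in which the tool goes at most 41.7 mm and 7.16 degrees, less where a joint would pass 70% of its speed; a pose out of reach is approached as far as the arm can. A call is refused whole if a number of a shift passes 1 or a number of a turn 0.125, either way. A call with a gripper value outside its range is refused whole. The fingers move at their own pace and stop on an object; "squeeze" is the grip in N (left out, the last holds). Time passes only in rows, so rows that do not move let the fingers close. It gives the time, the measured TCP pose, the force, the opening and the grip force at its end, in the units of the state.
- sense(): the state, without advancing time (a new reading comes with each control period).
- capture(name): name is "scene" or "side" or "wrist"; returns the picture (400x640x3 uint8, red, green, blue); there is no depth.
- camera_info(name): a dict with "K" (3x3 intrinsics, pixels), "rvec" (rotation vector, rad) and "tvec" (3), from world to camera coordinates, as OpenCV has them. Camera axes: x right, y down, z forward; pixel columns grow to the right and rows downward; lengths in m; the calibration is good to about 2 mm. A picture is of the moment at which its call begins: read the wrist's pose just before it. camera_info takes no time and is no camera call; for the wrist camera it gives the pose at the moment of the call.
- sign_off(): hands the job in; it is judged then, once.
The state is a dict: "clock": time; "joint_positions": joint angles; "joint_vel": joint speeds; "joint_efforts": joint torques, N m; "eef_pos": TCP position; "tcp_rot": TCP orientation; "ft_force": force on the tool from outside, world axes, zero at the start; "ft_torque": the same for the moment, N m; "opening": finger opening in m; "grasp_force": force on a finger pad.
Only numpy, scipy, OpenCV 4.12 (cv2) and the standard library are available. Lean on these libraries where they do the work, as an engineer would, in place of code of your own. Each camera call takes 0.05 s, during which the arm holds its last target. There are 200 camera calls.

## Task

Take the orange cassette with the brass nails out of its filling dock: first turn its red keeper knob about a quarter turn, either way, so that the steel tongue no longer lies over the cassette's foot, then pinch the two striped catches on its sides together and lift it out by them. Finish while holding it so, still pinched between the fingers, upright and still, with its underside at least 12 cm above the bench and touching nothing else. Leave the blue cassette with its keeper, and the things lying about, alone.

Things in the scene. Friction and masses are not known exactly. Their poses are not given: they have to be found in the camera images.
- brass_dock: fixed dock of the orange cassette: grey plate 250 x 120 x 12 mm (x = -150 to +100), guides 27 mm high, catch brackets with steel lips 34.5 mm high, 48 mm either side of the centre line. Origin on the bench under the middle of the cassette, which stands on the plate 12 mm above the bench; x along the dock, y across, z up. Keeper knob's axis at x = -100 mm, y = 0
- brass_cassette: orange cassette, brass nail heads on its black top; loose, 0.2-0.4 kg; body 80 (x) x 34 (y) x 66 mm, 52 mm wide in its lowest 22 mm, with a foot 28 mm high out to x = -55 mm, under the keeper's tongue. Origin: centre of underside; axes as the dock's. A catch on each of its +y and -y sides hooks under the dock's lips; each must go in at least 4.5 mm to come free and springs out when let go
- brass_keeper_grip (a point): on the axis of the orange cassette's keeper knob, 72 mm above the bench: red bar grip 44 mm long, 14 mm thick, from 52 to 86 mm above the bench, lying along the steel tongue below it (57 mm long from the axis, 18 mm wide, top 49 mm above the bench). x axis: along bar and tongue, towards the tongue's tip
- brass_keeper (a joint): angle of the orange cassette's keeper about the vertical, rad, counter-clockwise from above positive; 0: tongue points along the dock's +x, over the cassette's foot; turns either way, stops at -1.6 and 1.6; starts within 0.25 of 0; clear of the foot beyond about 0.9 either way; stays where left (friction 0.12 N m)
- brass_catch_left_pad (a point): middle of the outer face of the black, yellow-striped pinch pad on the +y side of the orange cassette: pad 26 mm long in x, 30 mm high (34 to 64 mm above the cassette's underside), at the cassette's x = 0; outer face 33 mm from its middle (66 mm over both pads, 50 mm when fully pinched)
- brass_catch_right_pad (a point): middle of the outer face of the black, yellow-striped pinch pad on the -y side of the orange cassette: pad 26 mm long in x, 30 mm high (34 to 64 mm above the cassette's underside), at the cassette's x = 0; outer face 33 mm from its middle (66 mm over both pads, 50 mm when fully pinched)
- brass_catch_left (a joint): how far the +y catch is pressed in, m: 0 out, 0.008 fully in (spring, 3 N rising to 7 N)
- brass_catch_right (a joint): how far the -y catch is pressed in, m: 0 out, 0.008 fully in (spring, 3 N rising to 7 N)
- steel_dock: the other, equal dock, with the blue cassette; origin and axes as for the first dock
- steel_cassette: blue cassette with steel-grey nail heads, otherwise like the orange one; to be left alone
- steel_keeper (a joint): angle of the blue cassette's keeper, rad; 0: over the cassette's foot; to be left alone
- tack_jar: closed jar with white cap, 52 mm across, 70 mm high, between the docks; origin under its centre
- heel_stack: black rubber heel blank, 54 mm across, 32 mm high, between the docks; origin under its centre
- shoe_last: pale wooden shoe last, about 225 x 62 x 60 mm, beyond the docks; origin at its underside, x towards the toe
- hammer: hammer lying beyond the docks, about 0.25 m long along its x
- awl: awl with wooden handle, 150 mm long, lying at the right of the bench
- tape_roll: cardboard-brown tape roll lying flat, 84 mm across, 24 mm high, beyond the docks; origin under its centre
- welt_brush: brush lying at the left of the bench
There are look-alikes about, which are no part of the job. What is shaped like the tack_jar but green or purple is not meant.

How it is judged:
On the way, in this order (a step that is already met when the one before it is completed fails the run):
1. the orange cassette's keeper is turned aside (more than 1.1 rad either way) while the cassette is seated ((value of joint brass_keeper above 1.1 rad or value of joint brass_keeper below -1.1 rad) and distance between brass_cassette and brass_dock below 0.018 m), for 0.2 s.
2. both catches are pinched in while the cassette is still seated (value of joint each of brass_catch_left, brass_catch_right above 0.0045 m and (value of joint brass_keeper above 1.1 rad or value of joint brass_keeper below -1.1 rad) and distance between brass_cassette and brass_dock below 0.022 m), for 0.2 s.
3. the cassette is lifted clear, held by its pinched catches (value of joint each of brass_catch_left, brass_catch_right above 0.0045 m and height (world z) of brass_cassette above 0.1 m and angle between brass_cassette's own z axis and vertical below 0.3 rad and contact force between the fingers and brass_cassette above 2 N), for 0.3 s.
At the end, for the whole second after the job is handed in: The orange cassette is held still by both catches (each in over 4.5 mm), underside over 100 mm above the bench, tilt under 0.3 rad, touching no dock or loose thing; its keeper is past 1.1 rad; the blue cassette is seated, its keeper within 0.6 rad of closed (all of step 3 and contact force between brass_cassette and brass_dock below 0.3 N and contact force between brass_cassette and steel_dock below 0.3 N and contact force between brass_cassette and steel_cassette below 0.3 N and contact force between brass_cassette and tack_jar below 0.3 N and contact force between brass_cassette and heel_stack below 0.3 N and contact force between brass_cassette and shoe_last below 0.3 N and contact force between brass_cassette and hammer below 0.3 N and contact force between brass_cassette and awl below 0.3 N and contact force between brass_cassette and tape_roll below 0.3 N and contact force between brass_cassette and welt_brush below 0.3 N and (value of joint brass_keeper above 1.1 rad or value of joint brass_keeper below -1.1 rad) and linear speed of brass_cassette below 0.03 m/s and distance between steel_cassette and steel_dock below 0.02 m and value of joint steel_keeper between -0.6 and 0.6 rad); the arm keeps its last pose, push and grip.
It fails at once if the blue cassette is shifted (over 8 mm) or its keeper turned away (past 0.6 rad) (distance of steel_cassette from where it was at the start of the episode above 0.008 m or value of joint steel_keeper above 0.6 rad or value of joint steel_keeper below -0.6 rad).
It fails at once if one of the things lying about is shifted more than 30 mm (distance of any of tack_jar, heel_stack, shoe_last, hammer, awl, tape_roll, welt_brush from where it was at the start of the episode above 0.03 m).
It also fails if it takes over 45 s, if anything falls off the work surface, if the arm or the gripper's body presses on something with over 40 N, if the wrist force passes 120 N, or if a joint passes its speed limit or range.

## Working session

There is one attempt and no reset: what is moved stays moved. The work goes in short steps, Python scripts to look and compute and a tool call to move; the robot and the scene stay as the last step left them, time stands still between calls to the robot, and variables do not carry over. Pictures are saved under pics/ and viewed, at most 10 in all, crops included, and the job is handed in when it is done.

Besides the shell and the picture viewer there is one more tool, called after "Call:" by a JSON object that holds its "api" and its "payload", one argument or row to a line. servo_tool: Moves the arm, as the interface text tells. Its arguments: {"type":"object","properties":{"commands":{"type":"array"},"squeeze":{"type":"number"}},"required":["commands"]}

```bash
mkdir -p pics; python3 - <<'E'
from plant import *
import cv2
for n in ("scene","side"):
    cv2.imwrite(f"pics/{n}0.png",capture(n)[:,:,::-1])
    print(n,{k:v.tolist() if hasattr(v,'tolist') else v for k,v in camera_info(n).items()})
s=sense();print(s,grasp_offset if not callable(grasp_offset) else grasp_offset())
E
```

```text
scene {'K': [[456.2262850113508, 0.0, 323.0917798955254], [0.0, 456.2262850113508, 200.45158648145872], [0.0, 0.0, 1.0]], 'rvec': [2.1907983193045553, 0.6078542355759998, -0.2600152069336325], 'tvec': [-0.49656157618118385, -0.1301350294624797, 1.6332893686778651]}
side {'K': [[517.2079897129072, 0.0, 325.4525326183016], [0.0, 517.2079897129072, 209.1109942801126], [0.0, 0.0, 1.0]], 'rvec': [1.964742519380935, -0.7182695428377518, 0.425676027198423], 'tvec': [-0.4383373703602475, 0.2604119079161347, 1.3989704501211038]}
{'clock': 0.1, 'joint_positions': array([ 1.25461161e+00,  1.31050799e-01,  1.48914851e+00,  3.31947246e-06,
        1.52302429e+00, -8.54224706e-02]), 'joint_vel': array([ 6.46236018e-04, -2.04967236e-05, -3.61167286e-03, -4.30939924e-04,
       -4.85079492e-04, -1.86216395e-03]), 'joint_efforts': array([ 6.23226042e-04, -5.61350727e+01, -4.93087506e+01,  7.69230863e-02,
        2.93297460e-02, -7.54389976e-05]), 'eef_pos': array([0.13706284, 0.58361143, 0.21772518]), 'tcp_rot': array([ 1.15125329e-01,  9.93350640e-01, -7.98755425e-04, -1.64275872e-04]), 'ft_force': array([-0.53445398, -0.2346888 ,  0.15798788]), 'ft_torque': array([ 0.0472169 , -0.0178294 ,  0.00399678]), 'grasp_force': 0.0, 'opening': 0.09260517652053855} 0.0188
```

View pics/scene0.png

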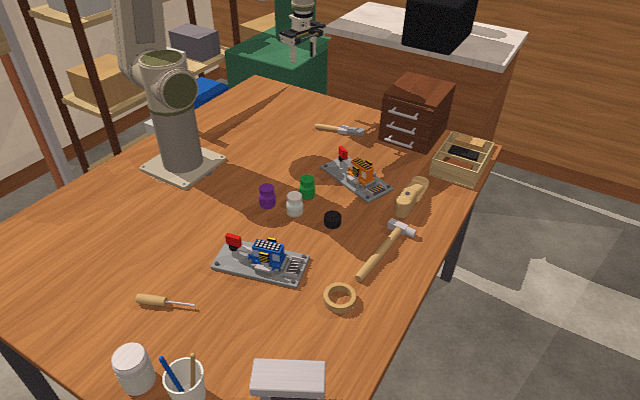

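View pics/side0.png

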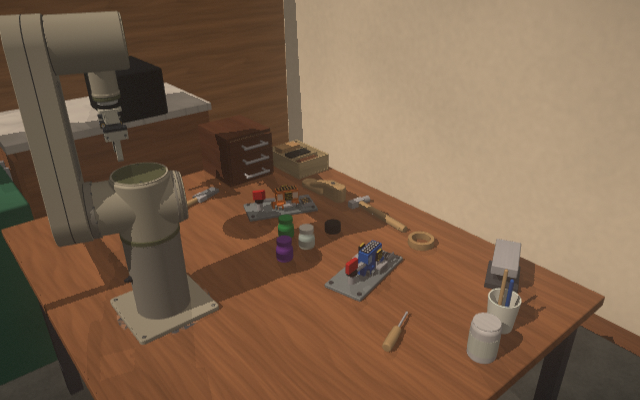

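The scene view shows the orange dock near (358,178), its red knob at (343,154) and the blue dock at (262,260). In the side view, the orange dock is near (280,207). I'll enlarge both.

```bash
cat > h.py <<'E'
import numpy as np, cv2
from scipy.spatial.transform import Rotation as R
def ray(c,px,z):
    """world point at height z seen at pixel px"""
    K=np.array(c["K"]);M=cv2.Rodrigues(np.array(c["rvec"],float))[0];t=np.array(c["tvec"],float).ravel()
    o=-M.T@t; d=M.T@np.linalg.inv(K)@[px[0],px[1],1]
    return o+d*(z-o[2])/d[2]
def proj(c,P):
    return cv2.projectPoints(np.array(P,float).reshape(-1,3),np.array(c["rvec"],float),np.array(c["tvec"],float),np.array(c["K"]),None)[0][:,0]
def dock(x,y,a,P):
    return np.array(P,float)@R.from_euler('z',a).as_matrix().T+[x,y,0]
E
python3 - <<'E'
import cv2,numpy as np
a=cv2.imread("pics/scene0.png")[135:210,310:410]; b=cv2.imread("pics/side0.png")[175:225,235:335]
cv2.imwrite("pics/crop.png",np.vstack([cv2.resize(a,None,fx=6,fy=6,interpolation=2)[:,:600],cv2.resize(b,(600,300),interpolation=2)])[:600+150])
x=np.vstack([cv2.resize(a,(480,360),interpolation=2)]);y=cv2.resize(b,(480,240),interpolation=2)
cv2.imwrite("pics/crop.png",np.vstack([x,y]))
E
```

```text
(no output)
```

View pics/crop.png

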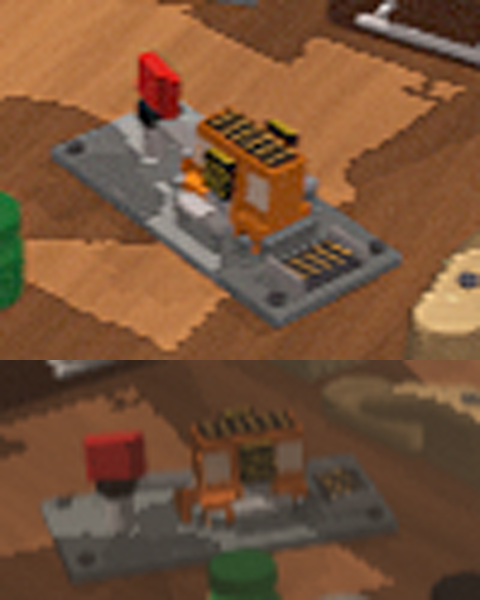

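The crop shows the plate corners, with the long edge running from the knob end to the tray end. I'll fit the dock pose from them.

```bash
python3 - <<'E'
from h import *; from plant import camera_info
from scipy.optimize import least_squares
A=camera_info("scene");B=camera_info("side")
sc=[(53,155),(277,316),(402,256)];sd=[(45,500),(75,572),(398,525),(350,458)]
sc=np.array([(310+u/4.8,135+v/4.8) for u,v in sc]); sd=np.array([(235+u/4.8,175+(v-360)/4.8) for u,v in sd])
for c,l in((A,sc),(B,sd)):
    for p in l: print(ray(c,p,.012).round(4))
# which end
print("knob",ray(A,(310+160/4.8,135+90/4.8),.072),ray(B,(235+115/4.8,175+98/4.8),.072))
E
```

```text
[0.4332 0.2283 0.012 ]
[0.6565 0.1478 0.012 ]
[0.7017 0.2533 0.012 ]
[0.4724 0.341  0.012 ]
[0.4287 0.2315 0.012 ]
[0.6518 0.1358 0.012 ]
[0.6935 0.2462 0.012 ]
knob [0.49961026 0.26531846 0.072     ] [0.48917136 0.26372103 0.072     ]
```

Call:
{"api": "servo_tool", "payload": {
  "commands": [
    {"tx": -0.9,"ty": -0.48,"tz": -0.16,"fingers": 1},
    {"tx": -0.95,"ty": -0.48,"tz": -0.16},
    {"tx": -0.95,"ty": -0.48,"tz": -0.16},
    {"tx": -0.95,"ty": -0.48,"tz": -0.16},
    {"tx": -0.95,"ty": -0.48,"tz": -0.16},
    {"tx": -0.95,"ty": -0.48,"tz": -0.16},
    {"tx": -0.95,"ty": -0.48,"tz": -0.16},
    {"tx": -0.95,"ty": -0.48,"tz": -0.16},
    {"tx": -0.95,"ty": -0.48,"tz": -0.16},
    {"tx": -0.95,"ty": -0.48,"tz": -0.16},
    {"tx": -0.95,"ty": -0.48,"tz": -0.16},
    {"tx": -0.95,"ty": -0.48,"tz": -0.16},
    {"tx": -0.95,"ty": -0.48,"tz": -0.16},
    {"tx": -0.95,"ty": -0.48,"tz": -0.16},
    {"tx": -0.95,"ty": -0.48,"tz": -0.16},
    {"tx": -0.9,"ty": -0.48,"tz": -0.16},
    {"rz": 0.075},
    {"rz": 0.075},
    {}
  ]
}}

```text
invalid input at $.commands[0]: expected keys tx, ty, tz, rx, ry, rz, fingers
```

```bash
python3 - <<'E'
from h import *; from plant import *
import json
c=camera_info("wrist");im=capture("wrist");s=sense()
cv2.imwrite("pics/w1.png",cv2.resize(im[:,:,::-1],(800,500)))
json.dump({k:np.array(v).tolist() for k,v in c.items()},open("w1.json","w"))
print(s["eef_pos"],R.from_quat(s["tcp_rot"]).as_matrix().round(3).tolist(),s["joint_positions"].round(3)); 
M=cv2.Rodrigues(np.array(c["rvec"]))[0];print(-M.T@np.array(c["tvec"]),M[2])
E
```

```text
[0.1370997  0.58366693 0.21780099] [[-0.973, 0.229, -0.0], [0.229, 0.973, -0.001], [0.0, -0.001, -1.0]] [ 1.255  0.131  1.489 -0.     1.523 -0.085]
[0.07149203 0.59775391 0.38482525] [ 0.23269239 -0.05749168 -0.97084961]
```

View pics/w1.png

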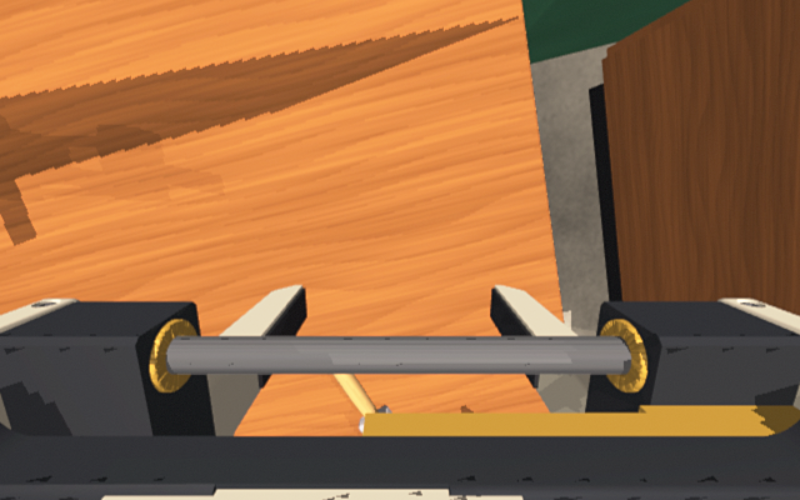

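The first move was refused because every key is needed in each row. The wrist view shows only bare bench, with the fingers at the bottom edge.

Call:
{"api": "servo_tool", "payload": {
  "commands": [
    {"tx": -0.97,"ty": -0.43,"tz": -0.14,"rx": 0,"ry": 0,"rz": 0,"fingers": 1},
    {"tx": -0.97,"ty": -0.43,"tz": -0.14,"rx": 0,"ry": 0,"rz": 0,"fingers": 1},
    {"tx": -0.97,"ty": -0.43,"tz": -0.14,"rx": 0,"ry": 0,"rz": 0,"fingers": 1},
    {"tx": -0.97,"ty": -0.43,"tz": -0.14,"rx": 0,"ry": 0,"rz": 0,"fingers": 1},
    {"tx": -0.97,"ty": -0.43,"tz": -0.14,"rx": 0,"ry": 0,"rz": 0,"fingers": 1},
    {"tx": -0.97,"ty": -0.43,"tz": -0.14,"rx": 0,"ry": 0,"rz": 0,"fingers": 1},
    {"tx": -0.97,"ty": -0.43,"tz": -0.14,"rx": 0,"ry": 0,"rz": 0,"fingers": 1},
    {"tx": -0.97,"ty": -0.43,"tz": -0.14,"rx": 0,"ry": 0,"rz": 0,"fingers": 1},
    {"tx": -0.97,"ty": -0.43,"tz": -0.14,"rx": 0,"ry": 0,"rz": 0,"fingers": 1},
    {"tx": -0.97,"ty": -0.43,"tz": -0.14,"rx": 0,"ry": 0,"rz": 0,"fingers": 1},
    {"tx": -0.97,"ty": -0.43,"tz": -0.14,"rx": 0,"ry": 0,"rz": 0,"fingers": 1},
    {"tx": -0.97,"ty": -0.43,"tz": -0.14,"rx": 0,"ry": 0,"rz": 0,"fingers": 1},
    {"tx": -0.97,"ty": -0.43,"tz": -0.14,"rx": 0,"ry": 0,"rz": 0,"fingers": 1},
    {"tx": -0.97,"ty": -0.43,"tz": -0.14,"rx": 0,"ry": 0,"rz": 0,"fingers": 1},
    {"tx": -0.97,"ty": -0.43,"tz": -0.14,"rx": 0,"ry": 0,"rz": 0,"fingers": 1},
    {"tx": -0.97,"ty": -0.43,"tz": -0.14,"rx": 0,"ry": 0,"rz": 0,"fingers": 1},
    {"tx": -0.97,"ty": -0.43,"tz": -0.14,"rx": 0,"ry": 0,"rz": 0,"fingers": 1},
    {"tx": -0.97,"ty": -0.43,"tz": -0.14,"rx": 0,"ry": 0,"rz": 0.075,"fingers": 1},
    {"tx": -0.97,"ty": -0.43,"tz": -0.14,"rx": 0,"ry": 0,"rz": 0.075,"fingers": 1},
    {"tx": 0,"ty": 0,"tz": 0,"rx": 0,"ry": 0,"rz": 0,"fingers": 1}
  ]
}}

```text
clock: 1.82
eef_pos: [0.6213, 0.2126, 0.298]
tcp_rot: [0.194, 0.981, -0.001, 0.001]
ft_force: [0.9, 0.2, -0.6]
opening: 0.0931
grasp_force: 0.0
```

```bash
python3 - <<'E'
from h import *; from plant import *
import json
c=camera_info("wrist");im=capture("wrist");s=sense()
cv2.imwrite("pics/w2.png",cv2.resize(im[:,:,::-1],(800,500)))
json.dump({k:np.array(v).tolist() for k,v in c.items()},open("w2.json","w"))
print(s["clock"],s["eef_pos"],R.from_quat(s["tcp_rot"]).as_matrix().round(3).tolist(),s["joint_positions"].round(3))
E
```

```text
1.8667 [0.61958701 0.21464776 0.29766792] [[-0.927, 0.376, -0.001], [0.376, 0.927, -0.001], [0.0, -0.001, -1.0]] [ 2.560e-01  2.660e-01  1.192e+00 -1.000e-03  1.684e+00 -9.300e-01]
```

View pics/w2.png

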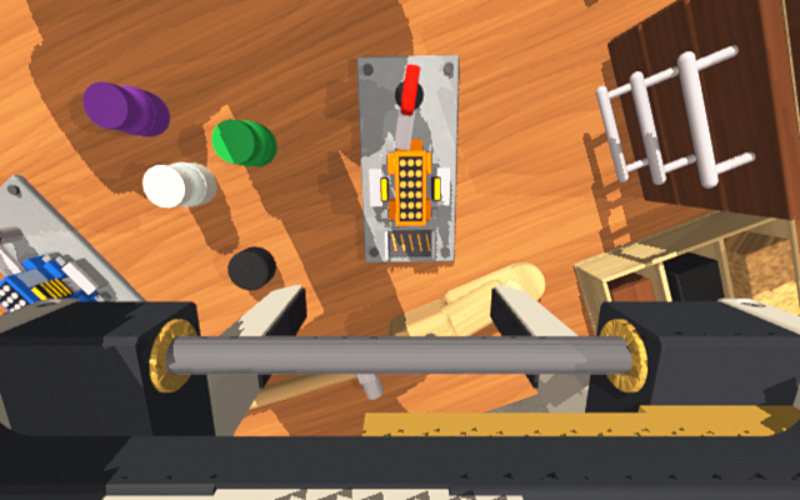

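The wrist view from above shows the orange dock's corners at about (358,57), (459,55), (454,262) and (363,262). The red bar runs (413,68)–(408,112) and is tilted a little. The cassette is at about (409,187), with its pads at (384,189) and (437,188). I'll enlarge it for precision.

```bash
python3 - <<'E'
import cv2
im=cv2.imread("pics/w2.png"); im=cv2.resize(im,(640,400),interpolation=cv2.INTER_AREA)
cv2.imwrite("pics/w2c.png",cv2.resize(cv2.rotate(cv2.imread("pics/w2.png")[40:280,340:480],cv2.ROTATE_90_COUNTERCLOCKWISE),None,fx=3.3333,fy=3.3333,interpolation=2))
E
```

```text
(no output)
```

View pics/w2c.png

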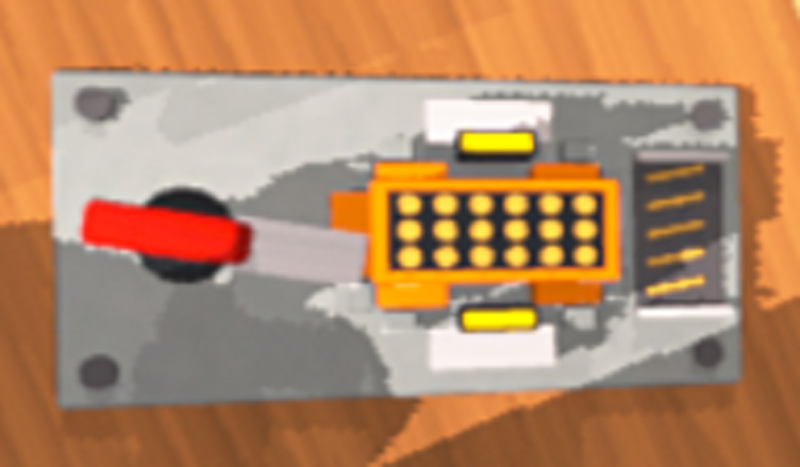

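```bash
python3 - <<'E'
from h import *; import json
from scipy.optimize import least_squares
c=json.load(open("w2.json"))
f=lambda p:((480-p[1]/3.3333)/1.25,(40+p[0]/3.3333)/1.25)
obs=[((53,70),(-.15,.06,.012)),((738,87),(.1,.06,.012)),((740,382),(.1,-.06,.012)),((60,408),(-.15,-.06,.012)),
((370,182),(-.04,.017,.078)),((618,180),(.04,.017,.078)),((620,282),(.04,-.017,.078)),((370,282),(-.04,-.017,.078))]
px=np.array([f(o[0]) for o in obs]);P=[o[1] for o in obs]
g=lambda v:(proj(c,dock(*v,P))-px).ravel()
for sl in (slice(0,8),slice(0,4),slice(4,8)):
    r=least_squares(lambda v:(proj(c,dock(*v,P[sl]))-px[sl]).ravel(),[.583,.233,-.37]);print(r.x.round(4),r.fun.round(1))
    v=r.x
    print(" knob",dock(*v,[-.1,0,.072]).round(4),"pads",dock(*v,[[0,.033,.06],[0,-.033,.06]]).round(4).tolist())
for n,p,z in(("barA",(85,223),.086),("barB",(246,243),.086),("tip",(366,256),.049),("padL",(497,132),.076),("padR",(498,330),.076)): print(n,ray(c,f(p),z).round(4))
E
```

```text
[ 0.5861  0.2394 -0.3762] [ 0.5 -0.8  0.3  0.3 -0.6  0.7 -0.7 -1.2  0.9  0.2  0.1  0.4  0.2  0.2
 -0.8  0.5]
 knob [0.4931 0.2762 0.072 ] pads [[0.5982, 0.2701, 0.06], [0.574, 0.2088, 0.06]]
[ 0.5866  0.2394 -0.3756] [ 0.6 -0.4  0.4  0.6 -0.4  1.  -0.6 -0.7]
 knob [0.4936 0.2761 0.072 ] pads [[0.5988, 0.2701, 0.06], [0.5745, 0.2087, 0.06]]
[ 0.5856  0.2395 -0.3779] [ 0.9 -0.2 -0.1  0.1  0.  -0.1 -0.8  0.2]
 knob [0.4927 0.2764 0.072 ] pads [[0.5978, 0.2702, 0.06], [0.5734, 0.2088, 0.06]]
barA [0.4748 0.2864 0.086 ]
barB [0.5138 0.2643 0.086 ]
tip [0.5433 0.2484 0.049 ]
padL [0.598  0.2697 0.076 ]
padR [0.5736 0.2096 0.076 ]
```

Call:
{"api": "servo_tool", "payload": {
  "commands": [
    {"tx": 0,"ty": 0,"tz": 0,"rx": 0,"ry": 0,"rz": 0.065,"fingers": 1},
    {"tx": 0,"ty": 0,"tz": 0,"rx": 0,"ry": 0,"rz": 0.065,"fingers": 1},
    {"tx": 0.93,"ty": -0.057,"tz": 0.6,"rx": 0,"ry": 0,"rz": 0,"fingers": 1},
    {"tx": 0.93,"ty": -0.057,"tz": 0.6,"rx": 0,"ry": 0,"rz": 0,"fingers": 1},
    {"tx": 0.93,"ty": -0.057,"tz": 0.6,"rx": 0,"ry": 0,"rz": 0,"fingers": 1},
    {"tx": 0.93,"ty": -0.057,"tz": 0.6,"rx": 0,"ry": 0,"rz": 0,"fingers": 1},
    {"tx": 0.93,"ty": -0.057,"tz": 0.6,"rx": 0,"ry": 0,"rz": 0,"fingers": 1},
    {"tx": 0,"ty": 0,"tz": 0.5,"rx": 0,"ry": 0,"rz": 0,"fingers": 1},
    {"tx": 0,"ty": 0,"tz": 0.5,"rx": 0,"ry": 0,"rz": 0,"fingers": 1},
    {"tx": 0,"ty": 0,"tz": 0,"rx": 0,"ry": 0,"rz": 0,"fingers": 1},
    {"tx": 0,"ty": 0,"tz": 0,"rx": 0,"ry": 0,"rz": 0,"fingers": 1},
    {"tx": 0,"ty": 0,"tz": 0,"rx": 0,"ry": 0,"rz": 0,"fingers": 1}
  ]
}}

```text
clock: 2.87
eef_pos: [0.4921, 0.2783, 0.1794]
tcp_rot: [0.252, 0.968, 0.0, 0.0]
ft_force: [0.8, 0.2, -0.3]
opening: 0.093
grasp_force: 0.0
```

```bash
cat >> h.py <<'E'
def need(s,target,yaw):
    """units/turns in tool axes to bring TCP to target with tool y at angle yaw"""
    M=R.from_quat(s["tcp_rot"]).as_matrix(); d=np.array(target)-s["eef_pos"]
    print("pos",s["eef_pos"].round(4),"yaw",round(np.arctan2(M[1,1],M[0,1]),4),"tilt",M[2].round(4),"j",s["joint_positions"].round(2))
    print("units",(M.T@d/.03).round(3),"rz",round(np.arctan2(M[1,1],M[0,1])-yaw,4))
E
python3 - <<'E'
from h import *; from plant import sense
need(sense(),[.4937,.2760,.058],1.056)
E
```

```text
pos [0.4921 0.2783 0.1794] yaw 1.0606 tilt [-4.e-04  7.e-04 -1.e+00] j [ 0.42  0.06  1.64  0.    1.45 -0.64]
units [-0.081 -0.044  4.046] rz 0.0046
```

Call:
{"api": "servo_tool", "payload": {
  "commands": [
    {"tx": -0.08,"ty": -0.04,"tz": 0.8,"rx": 0,"ry": 0,"rz": 0,"fingers": 1},
    {"tx": 0,"ty": 0,"tz": 0.8,"rx": 0,"ry": 0,"rz": 0,"fingers": 1},
    {"tx": 0,"ty": 0,"tz": 0.8,"rx": 0,"ry": 0,"rz": 0,"fingers": 1},
    {"tx": 0,"ty": 0,"tz": 0.8,"rx": 0,"ry": 0,"rz": 0,"fingers": 1},
    {"tx": 0,"ty": 0,"tz": 0.5,"rx": 0,"ry": 0,"rz": 0,"fingers": 1},
    {"tx": 0,"ty": 0,"tz": 0.3,"rx": 0,"ry": 0,"rz": 0,"fingers": 1},
    {"tx": 0,"ty": 0,"tz": 0,"rx": 0,"ry": 0,"rz": 0,"fingers": 0.4},
    {"tx": 0,"ty": 0,"tz": 0,"rx": 0,"ry": 0,"rz": 0,"fingers": 0},
    {"tx": 0,"ty": 0,"tz": 0,"rx": 0,"ry": 0,"rz": 0,"fingers": 0},
    {"tx": 0,"ty": 0,"tz": 0,"rx": 0,"ry": 0,"rz": 0,"fingers": 0},
    {"tx": 0,"ty": 0,"tz": 0,"rx": 0,"ry": 0,"rz": 0,"fingers": 0},
    {"tx": 0,"ty": 0,"tz": 0,"rx": 0,"ry": 0,"rz": 0,"fingers": 0},
    {"tx": 0,"ty": 0,"tz": 0,"rx": 0,"ry": 0,"rz": 0,"fingers": 0},
    {"tx": 0,"ty": 0,"tz": 0,"rx": 0,"ry": 0,"rz": 0,"fingers": 0}
  ],
  "squeeze": 15
}}

```text
clock: 4.03
eef_pos: [0.4936, 0.2758, 0.0587]
tcp_rot: [0.253, 0.968, 0.0, 0.0]
ft_force: [0.1, -0.3, 0.2]
opening: 0.0444
grasp_force: 0.0
```

Call:
{"api": "servo_tool", "payload": {
  "commands": [
    {"tx": 0,"ty": 0,"tz": 0,"rx": 0,"ry": 0,"rz": 0,"fingers": 0},
    {"tx": 0,"ty": 0,"tz": 0,"rx": 0,"ry": 0,"rz": 0,"fingers": 0},
    {"tx": 0,"ty": 0,"tz": 0,"rx": 0,"ry": 0,"rz": 0,"fingers": 0},
    {"tx": 0,"ty": 0,"tz": 0,"rx": 0,"ry": 0,"rz": 0,"fingers": 0},
    {"tx": 0,"ty": 0,"tz": 0,"rx": 0,"ry": 0,"rz": 0,"fingers": 0},
    {"tx": 0,"ty": 0,"tz": 0,"rx": 0,"ry": 0,"rz": 0,"fingers": 0},
    {"tx": 0,"ty": 0,"tz": 0,"rx": 0,"ry": 0,"rz": 0,"fingers": 0},
    {"tx": 0,"ty": 0,"tz": 0,"rx": 0,"ry": 0,"rz": 0,"fingers": 0}
  ],
  "squeeze": 20
}}

```text
clock: 4.7
eef_pos: [0.4943, 0.277, 0.0585]
tcp_rot: [0.253, 0.968, 0.001, 0.001]
ft_force: [4.1, 7.2, -4.1]
opening: 0.0138
grasp_force: 19.9
```

Call:
{"api": "servo_tool", "payload": {
  "commands": [
    {"tx": 0,"ty": 0.04,"tz": 0,"rx": 0,"ry": 0,"rz": 0.09,"fingers": 0},
    {"tx": 0,"ty": 0,"tz": 0,"rx": 0,"ry": 0,"rz": 0.09,"fingers": 0},
    {"tx": 0,"ty": 0,"tz": 0,"rx": 0,"ry": 0,"rz": 0.09,"fingers": 0},
    {"tx": 0,"ty": 0,"tz": 0,"rx": 0,"ry": 0,"rz": 0.09,"fingers": 0},
    {"tx": 0,"ty": 0,"tz": 0,"rx": 0,"ry": 0,"rz": 0.09,"fingers": 0},
    {"tx": 0,"ty": 0,"tz": 0,"rx": 0,"ry": 0,"rz": 0.09,"fingers": 0},
    {"tx": 0,"ty": 0,"tz": 0,"rx": 0,"ry": 0,"rz": 0.09,"fingers": 0},
    {"tx": 0,"ty": 0,"tz": 0,"rx": 0,"ry": 0,"rz": 0.09,"fingers": 0},
    {"tx": 0,"ty": 0,"tz": 0,"rx": 0,"ry": 0,"rz": 0.09,"fingers": 0},
    {"tx": 0,"ty": 0,"tz": 0,"rx": 0,"ry": 0,"rz": 0.09,"fingers": 0},
    {"tx": 0,"ty": 0,"tz": 0,"rx": 0,"ry": 0,"rz": 0.09,"fingers": 0},
    {"tx": 0,"ty": 0,"tz": 0,"rx": 0,"ry": 0,"rz": 0.09,"fingers": 0},
    {"tx": 0,"ty": 0,"tz": 0,"rx": 0,"ry": 0,"rz": 0.09,"fingers": 0},
    {"tx": 0,"ty": 0,"tz": 0,"rx": 0,"ry": 0,"rz": 0.09,"fingers": 0},
    {"tx": 0,"ty": 0,"tz": 0,"rx": 0,"ry": 0,"rz": 0,"fingers": 0},
    {"tx": 0,"ty": 0,"tz": 0,"rx": 0,"ry": 0,"rz": 0,"fingers": 0},
    {"tx": 0,"ty": 0,"tz": 0,"rx": 0,"ry": 0,"rz": 0,"fingers": 0}
  ]
}}

```text
clock: 6.12
eef_pos: [0.4935, 0.2768, 0.0585]
tcp_rot: [0.773, 0.634, -0.001, -0.0]
ft_force: [-5.2, -0.9, 5.1]
opening: 0.0138
grasp_force: 20.0
```

```bash
python3 - <<'E'
from h import *; from plant import sense
s=sense();need(s,[.5861,.2395,.0],1.195); print(s["ft_force"],s["ft_torque"],s["opening"])
E
```

```text
pos [0.4935 0.2768 0.0585] yaw -0.1966 tilt [-4.0e-04 -1.2e-03 -1.0e+00] j [0.42 0.17 1.74 0.   1.23 0.62]
units [-0.615  3.273  1.945] rz -1.3916
[-5.23884669 -0.86396248  5.11794632] [-0.17165743  1.09291913 -0.11271687] 0.013822423997903226
```

Call:
{"api": "servo_tool", "payload": {
  "commands": [
    {"tx": 0,"ty": 0,"tz": 0,"rx": 0,"ry": 0,"rz": 0,"fingers": 0.3},
    {"tx": 0,"ty": 0,"tz": 0,"rx": 0,"ry": 0,"rz": 0,"fingers": 0.3},
    {"tx": 0,"ty": 0,"tz": 0,"rx": 0,"ry": 0,"rz": 0,"fingers": 0.3},
    {"tx": 0,"ty": 0,"tz": 0,"rx": 0,"ry": 0,"rz": 0,"fingers": 0.3},
    {"tx": 0,"ty": 0,"tz": -0.7,"rx": 0,"ry": 0,"rz": 0,"fingers": 0.3},
    {"tx": 0,"ty": 0,"tz": -0.8,"rx": 0,"ry": 0,"rz": 0,"fingers": 0.3},
    {"tx": 0,"ty": 0,"tz": -0.8,"rx": 0,"ry": 0,"rz": 0,"fingers": 0.3},
    {"tx": 0,"ty": 0,"tz": -0.8,"rx": 0,"ry": 0,"rz": -0.12,"fingers": 1},
    {"tx": 0,"ty": 0,"tz": -0.8,"rx": 0,"ry": 0,"rz": -0.12,"fingers": 1},
    {"tx": 0,"ty": 0,"tz": -0.8,"rx": 0,"ry": 0,"rz": -0.12,"fingers": 1},
    {"tx": 0,"ty": 0,"tz": -0.8,"rx": 0,"ry": 0,"rz": -0.12,"fingers": 1},
    {"tx": 0,"ty": 0,"tz": 0,"rx": 0,"ry": 0,"rz": -0.12,"fingers": 1},
    {"tx": 0,"ty": 0,"tz": 0,"rx": 0,"ry": 0,"rz": -0.12,"fingers": 1},
    {"tx": 0,"ty": 0,"tz": 0,"rx": 0,"ry": 0,"rz": -0.12,"fingers": 1},
    {"tx": 0,"ty": 0,"tz": 0,"rx": 0,"ry": 0,"rz": -0.12,"fingers": 1},
    {"tx": 0,"ty": 0,"tz": 0,"rx": 0,"ry": 0,"rz": -0.12,"fingers": 1},
    {"tx": 0,"ty": 0,"tz": 0,"rx": 0,"ry": 0,"rz": -0.12,"fingers": 1},
    {"tx": 0,"ty": 0,"tz": 0,"rx": 0,"ry": 0,"rz": -0.12,"fingers": 1},
    {"tx": 0,"ty": 0,"tz": 0,"rx": 0,"ry": 0,"rz": -0.07,"fingers": 1}
  ]
}}

```text
clock: 7.7
eef_pos: [0.4942, 0.2767, 0.2234]
tcp_rot: [0.186, 0.983, -0.0, 0.0]
ft_force: [-0.4, -0.5, 0.1]
opening: 0.0926
grasp_force: 0.0
```

```bash
python3 - <<'E'
from h import *; from plant import *
s=sense();need(s,[.610,.230,.2],1.195)
E
```

```text
pos [0.4942 0.2767 0.2234] yaw 1.1973 tilt [-2.e-04  0.e+00 -1.e+00] j [ 0.42  0.04  1.58 -0.    1.53 -0.78]
units [-4.16  -0.041  0.78 ] rz 0.0023
```

Call:
{"api": "servo_tool", "payload": {
  "commands": [
    {"tx": -0.83,"ty": -0.01,"tz": 0.4,"rx": 0,"ry": 0,"rz": 0,"fingers": 1},
    {"tx": -0.83,"ty": -0.01,"tz": 0.4,"rx": 0,"ry": 0,"rz": 0,"fingers": 1},
    {"tx": -0.83,"ty": -0.01,"tz": 0.4,"rx": 0,"ry": 0,"rz": 0,"fingers": 1},
    {"tx": -0.83,"ty": -0.01,"tz": 0.4,"rx": 0,"ry": 0,"rz": 0,"fingers": 1},
    {"tx": 0,"ty": 0,"tz": 0,"rx": 0,"ry": 0,"rz": 0,"fingers": 1},
    {"tx": 0,"ty": 0,"tz": 0,"rx": 0,"ry": 0,"rz": 0,"fingers": 1},
    {"tx": 0,"ty": 0,"tz": 0,"rx": 0,"ry": 0,"rz": 0,"fingers": 1}
  ]
}}

```text
clock: 8.28
eef_pos: [0.586, 0.2387, 0.1755]
tcp_rot: [0.189, 0.982, 0.0, -0.0]
ft_force: [-0.5, 0.0, -0.0]
opening: 0.0929
grasp_force: 0.0
```

```bash
python3 - <<'E'
from h import *; from plant import *
import json
s=sense();need(s,[.5861,.2395,.045],1.195)
c=camera_info("wrist");im=capture("wrist")
cv2.imwrite("pics/w3.png",cv2.resize(im[:,:,::-1],(800,500)))
json.dump({k:np.array(v).tolist() for k,v in c.items()},open("w3.json","w"))
print(proj(c,dock(.5861,.2394,-.376,[[-.04,.017,.078],[-.04,-.017,.078],[-.1,0,.086]]))*1.25)
E
```

```text
pos [0.586  0.2387 0.1755] yaw 1.19 tilt [ 4.e-04  0.e+00 -1.e+00] j [ 0.31  0.24  1.44  0.    1.46 -0.88]
units [4.00e-03 2.50e-02 4.35e+00] rz -0.005
[[423.84273577 203.8797504 ]
 [378.55970943 204.09913324]
 [401.05414851 117.49039392]]
```

View pics/w3.png

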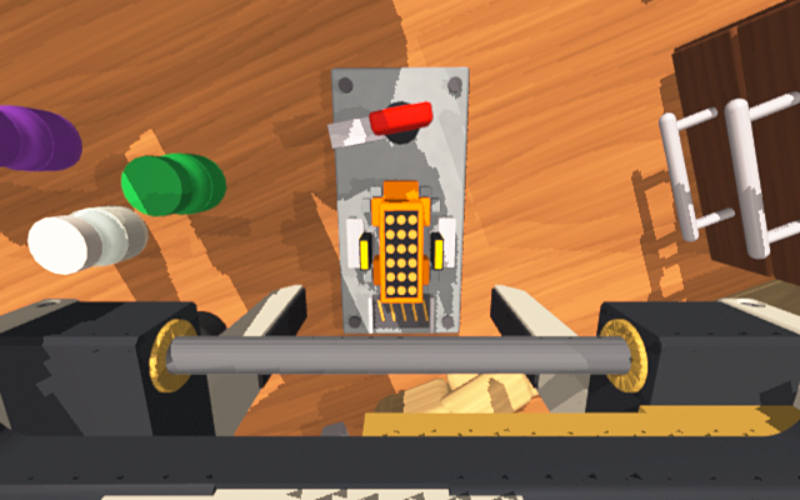

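The keeper tongue now points sideways at (345,132), clear of the foot. The cassette's top edge is within about 3 px of the prediction. Next I descend and pinch.

Call:
{"api": "servo_tool", "payload": {
  "commands": [
    {"tx": 0,"ty": 0.02,"tz": 0.7,"rx": 0,"ry": 0,"rz": -0.005,"fingers": 1},
    {"tx": 0,"ty": 0,"tz": 0.8,"rx": 0,"ry": 0,"rz": 0,"fingers": 1},
    {"tx": 0,"ty": 0,"tz": 0.8,"rx": 0,"ry": 0,"rz": 0,"fingers": 1},
    {"tx": 0,"ty": 0,"tz": 0.8,"rx": 0,"ry": 0,"rz": 0,"fingers": 1},
    {"tx": 0,"ty": 0,"tz": 0.7,"rx": 0,"ry": 0,"rz": 0,"fingers": 1},
    {"tx": 0,"ty": 0,"tz": 0.52,"rx": 0,"ry": 0,"rz": 0,"fingers": 1},
    {"tx": 0,"ty": 0,"tz": 0,"rx": 0,"ry": 0,"rz": 0,"fingers": 1},
    {"tx": 0,"ty": 0,"tz": 0,"rx": 0,"ry": 0,"rz": 0,"fingers": 0},
    {"tx": 0,"ty": 0,"tz": 0,"rx": 0,"ry": 0,"rz": 0,"fingers": 0},
    {"tx": 0,"ty": 0,"tz": 0,"rx": 0,"ry": 0,"rz": 0,"fingers": 0},
    {"tx": 0,"ty": 0,"tz": 0,"rx": 0,"ry": 0,"rz": 0,"fingers": 0},
    {"tx": 0,"ty": 0,"tz": 0,"rx": 0,"ry": 0,"rz": 0,"fingers": 0},
    {"tx": 0,"ty": 0,"tz": 0,"rx": 0,"ry": 0,"rz": 0,"fingers": 0},
    {"tx": 0,"ty": 0,"tz": 0,"rx": 0,"ry": 0,"rz": 0,"fingers": 0},
    {"tx": 0,"ty": 0,"tz": 0,"rx": 0,"ry": 0,"rz": 0,"fingers": 0},
    {"tx": 0,"ty": 0,"tz": 0,"rx": 0,"ry": 0,"rz": 0,"fingers": 0},
    {"tx": 0,"ty": 0,"tz": 0,"rx": 0,"ry": 0,"rz": 0,"fingers": 0},
    {"tx": 0,"ty": 0,"tz": 0,"rx": 0,"ry": 0,"rz": 0,"fingers": 0},
    {"tx": 0,"ty": 0,"tz": 0,"rx": 0,"ry": 0,"rz": 0,"fingers": 0},
    {"tx": 0,"ty": 0,"tz": 0,"rx": 0,"ry": 0,"rz": 0,"fingers": 0}
  ],
  "squeeze": 25
}}

```text
clock: 10.0
eef_pos: [0.5877, 0.2399, 0.0479]
tcp_rot: [0.187, 0.982, 0.001, 0.001]
ft_force: [-1.2, 1.2, 8.0]
opening: 0.0486
grasp_force: 25.1
```

Call:
{"api": "servo_tool", "payload": {
  "commands": [
    {"tx": 0,"ty": 0,"tz": 0,"rx": 0,"ry": 0,"rz": 0,"fingers": 0},
    {"tx": 0,"ty": 0,"tz": 0,"rx": 0,"ry": 0,"rz": 0,"fingers": 0},
    {"tx": 0,"ty": 0,"tz": -0.15,"rx": 0,"ry": 0,"rz": 0,"fingers": 0},
    {"tx": 0,"ty": 0,"tz": -0.2,"rx": 0,"ry": 0,"rz": 0,"fingers": 0},
    {"tx": 0,"ty": 0,"tz": -0.3,"rx": 0,"ry": 0,"rz": 0,"fingers": 0},
    {"tx": 0,"ty": 0,"tz": -0.4,"rx": 0,"ry": 0,"rz": 0,"fingers": 0},
    {"tx": 0,"ty": 0,"tz": -0.4,"rx": 0,"ry": 0,"rz": 0,"fingers": 0},
    {"tx": 0,"ty": 0,"tz": -0.4,"rx": 0,"ry": 0,"rz": 0,"fingers": 0},
    {"tx": 0,"ty": 0,"tz": -0.4,"rx": 0,"ry": 0,"rz": 0,"fingers": 0},
    {"tx": 0,"ty": 0,"tz": -0.4,"rx": 0,"ry": 0,"rz": 0,"fingers": 0},
    {"tx": 0,"ty": 0,"tz": -0.4,"rx": 0,"ry": 0,"rz": 0,"fingers": 0},
    {"tx": 0,"ty": 0,"tz": -0.4,"rx": 0,"ry": 0,"rz": 0,"fingers": 0},
    {"tx": 0,"ty": 0,"tz": -0.4,"rx": 0,"ry": 0,"rz": 0,"fingers": 0},
    {"tx": 0,"ty": 0,"tz": -0.4,"rx": 0,"ry": 0,"rz": 0,"fingers": 0},
    {"tx": 0,"ty": 0,"tz": -0.2,"rx": 0,"ry": 0,"rz": 0,"fingers": 0},
    {"tx": 0,"ty": 0,"tz": 0,"rx": 0,"ry": 0,"rz": 0,"fingers": 0},
    {"tx": 0,"ty": 0,"tz": 0,"rx": 0,"ry": 0,"rz": 0,"fingers": 0},
    {"tx": 0,"ty": 0,"tz": 0,"rx": 0,"ry": 0,"rz": 0,"fingers": 0},
    {"tx": 0,"ty": 0,"tz": 0,"rx": 0,"ry": 0,"rz": 0,"fingers": 0},
    {"tx": 0,"ty": 0,"tz": 0,"rx": 0,"ry": 0,"rz": 0,"fingers": 0}
  ]
}}

```text
clock: 11.67
eef_pos: [0.5858, 0.239, 0.1783]
tcp_rot: [0.187, 0.982, -0.0, -0.001]
ft_force: [-0.4, -0.2, -2.5]
opening: 0.0479
grasp_force: 25.0
```

```bash
python3 - <<'E'
from plant import *; import cv2,numpy as np
a=capture("scene")[90:240,250:450,::-1];b=capture("side")[120:250,200:400,::-1]
w=cv2.resize(capture("wrist")[:,:,::-1],(400,250))
v=np.vstack([cv2.resize(b,(400,260)),w])
cv2.imwrite("pics/l.png",np.hstack([cv2.resize(a,(400,300)),v[:300]]) if 0 else np.hstack([np.vstack([cv2.resize(a,(400,300)),np.zeros((210,400,3),np.uint8)]),v]))
s=sense();print(s["clock"],s["eef_pos"],s["ft_force"],s["opening"],s["grasp_force"])
E
```

```text
11.8167 [0.58611307 0.23908004 0.17879084] [ 0.42596783  0.36569041 -3.60912409] 0.04777443171657386 24.96513694524765
```

View pics/l.png

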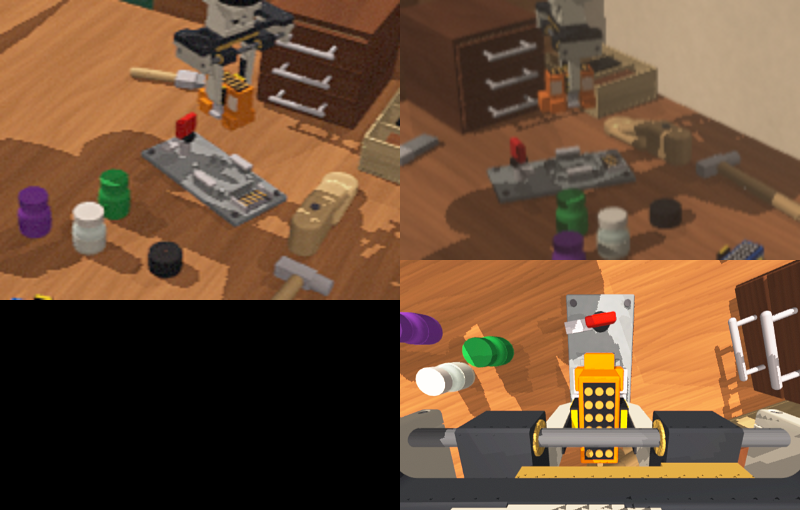

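All three views show the cassette upright between the fingers, with its dock empty below and the keeper still turned aside. The underside is about 14 cm up.

```bash
python3 -c "
from plant import *
print(sign_off())"
```

```text
the job is handed in; nothing more can be done
None
```

The orange cassette is out of its dock, held upright by its pinched catches with its underside about 14 cm above the bench and its keeper turned aside; the job is handed in, and sign-off returned no verdict.

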